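Line the breakfast things up by height on the ledge

ROBOT

A 6-joint arm with a two-finger parallel gripper is mounted at the origin on a cart in front of the work surface, level with it; the furniture and walls round the work are solid. World frame = base frame: x ahead of the robot, y to its left, z up, the work surface at z = 0. Lengths are in m, angles in rad, forces in N, time in s.
With the tool pointing down it reaches from about 0.375 to 0.9 m from the base axis. Payload 3.1 kg.
Tool frame: the origin (TCP) lies between the finger pads; the fingertips stand 22 mm ahead of it and the grasp point (between the pads) lies 3 mm ahead of it; z points along the fingers, y is the line along which they close (so a half turn about z gives the same grasp; the last joint's range is limited). The gripper opens to 87 mm and grips with 3 to 60 N. Pads are 19 mm wide; open, the fingers measure 117 mm over their backs; the gripper's body (75 mm by 190 mm) begins 51 mm behind the grasp point.
Start: joints at [-1.351, 0.527, 1.433, -0, 1.181, -0.178], TCP at [0.243, -0.576, 0.245] pointing down, gripper open.
Joint ranges: [-3.08, 3.08], [-0.75, 2.2], [0.22, 2.44], [-1.43, 4.57], [0, 2.65], [-2.85, 2.85]. Speed limits (rad/s): [2.79, 2.79, 3.14, 3.14, 3.14, 3.14].

INTERFACE

Orientations are given as a unit quaternion [x, y, z, w].
In Python, from cell import bot gives the robot as it stands.
- The arm moves only by the tool jog_arm, never from a script. Its argument "increments" is a list that holds one entry, the list of rows, each a list of 5 numbers: the shift along the tool's x, y, z in normalised numbers (1 is 500 mm), then the turn about the tool's z in parts of the range, where 1.0 means pi rad, then the opening, from 0 (shut) to 1 (fully open). In form: [[[tx, ty, tz, turn, fingers], ...]]. A call has 1 to 12 rows; each row is the pose to reach, as a shift and turn from the pose commanded when the call began, along the tool's axes at that moment; what a row does not reach only later rows make up. A row lasts 1/12 s, in which the tool goes at most 41.7 mm and 7.16 degrees, less where a joint would pass 70% of its speed; a pose out of reach is approached as far as the arm can. A shift or turn number past 1, either way, is cut back to 1. A call with a gripper value outside its range is refused whole. The fingers move at their own pace and stop on an object; "force" is the grip in N (left out, the last holds). Time passes only in rows, so rows that repeat a pose let the fingers close. It gives the time, the measured TCP pose, the force, the opening and the grip force at its end, in the units of the state.
- bot.read_state(): the state, without advancing time (a new reading comes with each control period).
- bot.capture(name): name is "scene" or "top"; returns the picture (480x640x3 uint8, red, green, blue); there is no depth.
- bot.camera_model(name): a dict with "fx", "fy", "cx", "cy" (pixels), "R" (3x3) and "t" (3): a world point X has camera coordinates R X + t. Camera axes: x right, y down, z forward; pixel columns grow to the right and rows downward; lengths in m; the calibration is good to about 2 mm. A picture is of the moment at which its call begins. camera_model takes no time and is no camera call.
- bot.job_done(): hands the job in; it is judged then, once.
The state is a dict: "time": time; "joints": joint angles; "joint_vel": joint speeds; "tau": joint torques, N m; "eef_pos": TCP position; "ee_rot": TCP orientation; "wrist_force": force on the tool from outside, world axes, zero at the start; "torque": the same for the moment, N m; "grip_width": opening from 0.0 (shut) to 1.0 (fully open); "grip_force": force on a finger pad.
Only numpy, scipy, OpenCV 4.12 (cv2) and the standard library are available. Lean on these libraries where they do the work, as an engineer would, in place of code of your own. Each camera call takes 0.05 s, during which the arm holds its last target. There are 200 camera calls.

TASK

Line up the red cup, the two preserve jars and the pepper mill by height on the light wooden board, one upright in the middle of each round mark: the tallest at the blue end, then falling in height to the shortest at the yellow end. Set them down without dropping them or knocking any over, and leave the kitchen timer and the matchbox where they are.

Things in the scene. Friction and masses are not known exactly. Their poses are not given: they have to be found in the camera images.
- red_cup: small dark red lacquered cup, open at the top, 57 mm across the rim, about 45 mm at the foot, 38 mm tall: the shortest. Loose, upright; origin at the centre of its underside, z up.
- plum_jar: small jar of dark pinkish plum preserve with a black lid 50 mm across, body 55 mm across, 72 mm tall: the second shortest. Loose, upright; origin at the centre of its underside, z up.
- orange_jar: larger jar of pale orange marmalade with a black lid 62 mm across, body 69 mm across up to 104 mm, 114 mm tall: the second tallest. Loose, upright; origin at the centre of its underside, z up.
- pepper_mill: turned pale wooden pepper mill, 58 mm across at the widest, about 52 mm at the waist, 146 mm tall: the tallest. Loose, upright; origin at the centre of its underside, z up.
- ledge: flat light wooden board fixed to the worktop, 110 x 372 x 14 mm, with four round dark marks ringed in brass (68 mm across, flush) in a row along its length. Origin at the centre of its underside; x across the board, y along the row, z up. The marks' centres lie at y = -135, -45, +45 and +135 mm, x = 0; their top is at z = 14 mm.
- blue_cap: blue cap clipped over one end of the board (either end, it varies), fixed, 116 x 22 x 20 mm, at 186 mm from the board's middle along the row; origin at the centre of its underside. The tallest thing belongs on the mark next to it.
- yellow_cap: yellow cap clipped over the other end of the board, fixed, same size; origin at the centre of its underside. The shortest thing belongs on the mark next to it.
- kitchen_timer: bystander: round kitchen timer, red top and pale base, 63 mm across, 41 mm tall, loose, in the right front corner of the worktop, beside the row of things; stays where it is. Origin at the centre of its underside.
- matchbox: bystander: red matchbox lying flat, 36 x 56 x 15 mm, loose, to the right of the board; stays where it is. Origin at the centre of its underside. Beside it stands the kitchen's fixed crock of tall utensils, which lean out over x = 0.54 to 0.83 m, y = -0.45 to -0.20 m, up to 0.34 m high: go round it, above all on the first move in from the right.
Things that resemble listed ones, but are neither listed nor needed, are in the scene too. Of the things shaped like the pepper_mill, the wooden one is meant. What is shaped like the red_cup but turquoise is not meant.

How it is judged:
By the outcome, as a careful person would: the job done as asked, in the order asked, and still so for the second after the job is handed in, with the robot touching nothing.
It also fails if it takes over 109 s, if anything falls off the work surface, if the arm or the gripper's body presses on something with over 40 N, if the wrist force passes 120 N, or if a joint passes its speed limit or range.

## Working session

There is one attempt and no reset: what is moved stays moved. The work goes in short steps, Python scripts to look and compute and a tool call to move; the robot and the scene stay as the last step left them, time stands still between calls to the robot, and variables do not carry over. Pictures are saved under pics/ and viewed, at most 14 in all, crops included, and the job is handed in when it is done.

Besides the shell and the picture viewer there is one more tool, called after "Call:" as name(argument=value, ...) on one line, values as JSON. jog_arm: Moves the arm, as the interface text tells. Its arguments: {"type":"object","properties":{"increments":{"type":"array","items":{"type":"array","items":{"type":"array","items":{"type":"number"}}}},"force":{"type":"number"}},"required":["increments"]}

```bash
ls; mkdir -p pics; python3 - <<'E'
from cell import bot
import cv2
s=bot.read_state();print({k:s[k] for k in('time','eef_pos','ee_rot','grip_width')})
for n in('scene','top'):
    cv2.imwrite(f'pics/{n}0.png',bot.capture(n)[:,:,::-1]);print(n,bot.camera_model(n))
E
```

```text
pics
{'time': 0.0, 'eef_pos': array([ 0.24256871, -0.5752658 ,  0.2435672 ]), 'ee_rot': array([ 9.80184211e-01,  1.98085192e-01, -2.76224254e-05, -1.08112274e-03]), 'grip_width': 1.0029371269544847}
scene {'fx': 589.2683614459859, 'fy': 589.2683614459859, 'cx': 331.39683658840505, 'cy': 235.2216909552217, 'R': array([[-0.86380593, -0.50323943,  0.02427738],
       [-0.31194065,  0.4963606 , -0.81013529],
       [ 0.39564169, -0.70737277, -0.58574006]]), 't': array([0.48758474, 0.23111435, 1.02734459])}
top {'fx': 549.6563610701004, 'fy': 549.6563610701004, 'cx': 320.79195692235527, 'cy': 232.7079749268351, 'R': array([[ 0.10319421, -0.99465989, -0.00163114],
       [-0.97361528, -0.10067504, -0.20478727],
       [ 0.20352947,  0.02272097, -0.97880515]]), 't': array([-0.06916851,  0.58158238,  0.98044482])}
```

View pics/scene0.png

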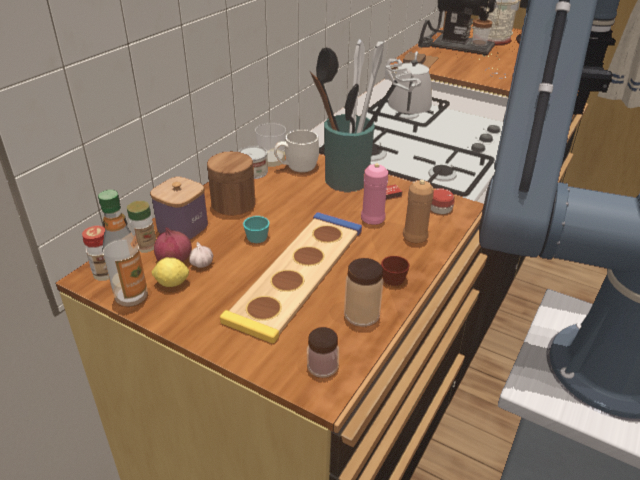

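View pics/top0.png

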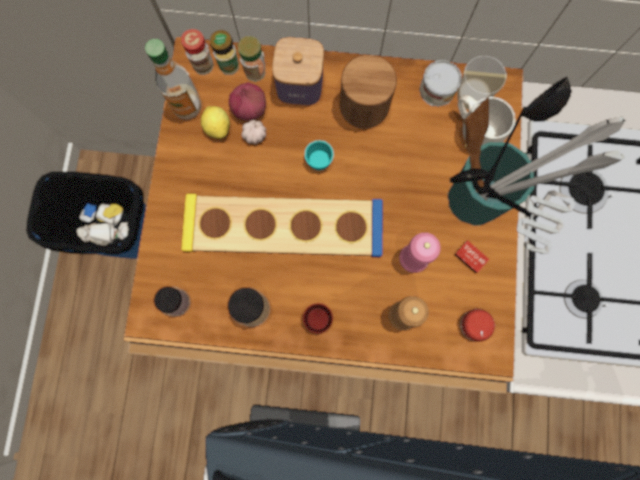

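Candidates, as pixels in the top view:
- **Mills:** wooden at (411,312), pink at (425,245). The wooden one is meant.
- **Cups:** dark red at (318,318), turquoise at (319,155). The red one is meant.
- **Jars:** plum at (170,300), orange at (247,306).
- **Caps:** yellow on the left end at (189,222), blue on the right at (377,228).

I'll confirm these with an enlarged crop that has the model circles drawn over it.

```bash
cat > h.py <<'E'
import numpy as np,cv2
from cell import bot
def proj(n,X):
    m=bot.camera_model(n);p=np.atleast_2d(X)@np.array(m['R']).T+m['t']
    return p[:,:2]/p[:,2:]*[m['fx'],m['fy']]+[m['cx'],m['cy']]
def back(n,uv,z):
    m=bot.camera_model(n);R=np.array(m['R']);d=R.T@[(uv[0]-m['cx'])/m['fx'],(uv[1]-m['cy'])/m['fy'],1];c=-R.T@m['t']
    return c+d*(z-c[2])/d[2]
def circ(c,r,z):
    a=np.linspace(0,2*np.pi,60);return np.c_[c[0]+r*np.cos(a),c[1]+r*np.sin(a),0*a+z]
def overlay(img,n,cs,k,box):
    x,y,w,h=box;o=cv2.resize(img[y:y+h,x:x+w,::-1],None,fx=k,fy=k,interpolation=cv2.INTER_CUBIC)
    for c,r,z in cs:
        cv2.polylines(o,[np.int32((proj(n,circ(c,r,z))-[x,y]+.5)*k)],True,(0,255,0),1)
    return o
E
python3 - <<'E'
from h import *
T=cv2.imread('pics/top0.png')[:,:,::-1];S=cv2.imread('pics/scene0.png')[:,:,::-1]
px={'plum':((169,299),(323,338),.072,.025,.0275),'orange':((246,305),(365,269),.114,.031,.0345),'cup':((318,318),(395,264),.038,.0285,.0225),'mill':((411,307),(421,184),.146,.012,.029)}
cs=[]
for k,(a,b,z,r,rb) in px.items():
    p=back('top',a,z);q=back('scene',b,z);print(k,p.round(4),q.round(4));cs+=[(p,r,z),(p,rb,0)]
hsv=cv2.cvtColor(T,cv2.COLOR_RGB2HSV)
# marks: dark blobs in the board
roi=np.zeros(T.shape[:2],np.uint8);roi[200:250,196:371]=1
m=((hsv[:,:,2]<150)&(roi>0)).astype(np.uint8)
n,l,st,c=cv2.connectedComponentsWithStats(m)
M=[]
for i in range(1,n):
    if st[i,4]>300: 
        p=back('top',c[i],.014);M.append(p);print('mark',c[i].round(1),st[i],p.round(4))
for p in M: cs.append((p,.034,.014))
cv2.imwrite('pics/o1.png',np.vstack([overlay(T,'top',cs,2,(140,180,380,180))]))
cv2.imwrite('pics/o2.png',overlay(S,'scene',cs,2,(200,150,280,240)))
E
```

```text
plum [0.4316 0.2538 0.072 ] [0.4295 0.2625 0.072 ]
orange [0.4328 0.1064 0.114 ] [0.4322 0.1135 0.114 ]
cup [ 0.4273 -0.02    0.038 ] [ 0.4277 -0.018   0.038 ]
mill [ 0.4562 -0.1753  0.146 ] [ 0.4463 -0.1629  0.146 ]
mark [214.7 222.6] [201 209  28  28 624] [0.5938 0.204  0.014 ]
mark [260.1 223.9] [246 211  29  27 619] [0.6006 0.1139 0.014 ]
mark [305.4 225.1] [292 212  28  28 621] [0.6074 0.0241 0.014 ]
mark [350.9 226.4] [337 213  29  28 624] [ 0.614  -0.0658  0.014 ]
```

View pics/o1.png

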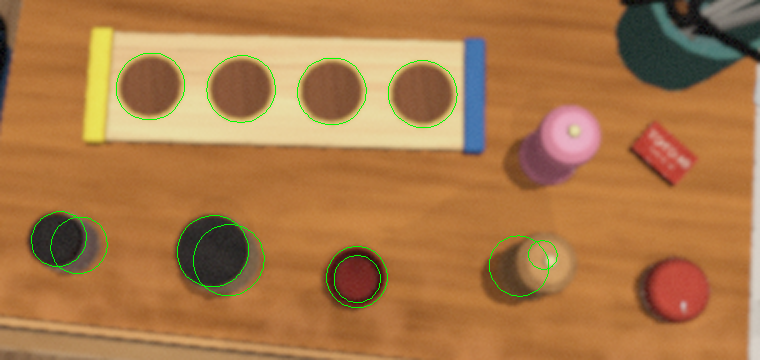

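View pics/o2.png

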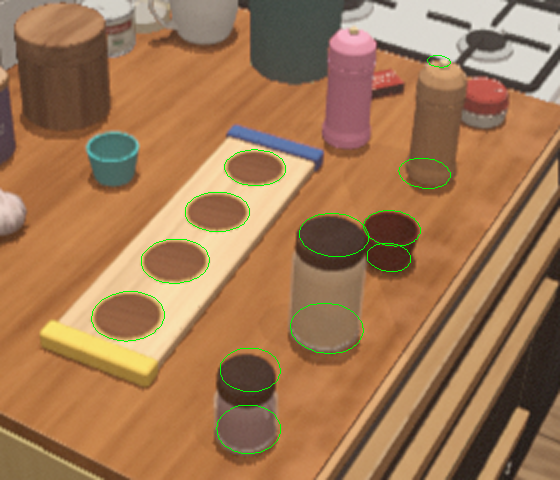

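The crop confirms all four objects. The mill estimate disagrees between the two views, so I'll refine every pose by fitting silhouettes in both.

```bash
cat >> h.py <<'E'
PR={'plum':[(.0275,0),(.0275,.052),(.025,.072)],'orange':[(.0345,0),(.0345,.1),(.031,.114)],'cup':[(.0225,0),(.0285,.038)],'mill':[(.029,0),(.027,.06),(.0275,.12),(.021,.134),(.007,.146)]}
def hull(n,c,prof,z0=0):
    P=np.vstack([proj(n,circ(c,r,z+z0)) for r,z in prof]).astype(np.float32)
    return cv2.convexHull(P)[:,0]
def grad(img):
    L=cv2.GaussianBlur(cv2.cvtColor(img,cv2.COLOR_RGB2LAB).astype(np.float32),(0,0),1)
    return np.sqrt(sum(cv2.Sobel(L[:,:,i],cv2.CV_32F,a,1-a)**2 for i in range(3) for a in(0,1)))
def score(G,n,c,prof,z0=0):
    h=hull(n,c,prof,z0);h=np.vstack([h,h[:1]]);d=np.r_[0,np.cumsum(np.linalg.norm(np.diff(h,axis=0),axis=1))]
    s=np.arange(0,d[-1],1);q=np.c_[np.interp(s,d,h[:,0]),np.interp(s,d,h[:,1])].astype(np.float32)
    return np.minimum(cv2.remap(G,q[None,:,0],q[None,:,1],cv2.INTER_LINEAR),120).mean()
def fit(imgs,c0,prof,z0=0,w=.014):
    G={n:grad(i) for n,i in imgs.items()};r=np.arange(-w,w+1e-6,.001);out={}
    g={n:np.array([[score(G[n],n,(c0[0]+a,c0[1]+b),prof,z0) for b in r] for a in r]) for n in G}
    g['both']=sum(g.values())
    for n in g:
        i=np.unravel_index(g[n].argmax(),g[n].shape);out[n]=(round(c0[0]+r[i[0]],4),round(c0[1]+r[i[1]],4))
    return out
def draw(img,n,hs,k,box):
    x,y,w,h=box;o=cv2.resize(np.ascontiguousarray(img[y:y+h,x:x+w,::-1]),None,fx=k,fy=k,interpolation=cv2.INTER_CUBIC)
    for c,p,z0 in hs: cv2.polylines(o,[np.int32((hull(n,c,p,z0)-[x,y]+.5)*k)],True,(0,255,0),1)
    return o
E
python3 - <<'E'
from h import *
I={n:cv2.imread(f'pics/{n}0.png')[:,:,::-1].copy() for n in('top','scene')}
hs=[]
for k,c in dict(plum=(.431,.258),orange=(.4325,.11),cup=(.4275,-.019),mill=(.45,-.171)).items():
    f=fit(I,c,PR[k]);print(k,f);hs.append((f['both'],PR[k],0))
f=fit({'scene':I['scene']},(.6138,-.0658),[(.034,0)],.014);print('mark',f)
cv2.imwrite('pics/o3.png',np.hstack([draw(I['scene'],'scene',hs,2,(290,150,180,240)),cv2.copyMakeBorder(draw(I['top'],'top',hs,1.3,(140,180,330,180)),0,246,0,0,0)])[:, :800])
E
```

```text
Traceback (most recent call last):
  File "h.py", line 29, in fit
    g={n:np.array([[score(G[n],n,(c0[0]+a,c0[1]+b),prof,z0) for b in r] for a in r]) for n in G}
                    ~~~~~^^^^^^^^^^^^^^^^^^^^^^^^^^^^^^^^^^
  File "h.py", line 24, in score
    h=hull(n,c,prof,z0);h=np.vstack([h,h[:1]]);d=np.r_[0,np.cumsum(np.linalg.norm(np.diff(h,axis=0),axis=1))]
  File "h.py", line 18, in hull
    P=np.vstack([proj(n,circ(c,r,z+z0)) for r,z in prof]).astype(np.float32)
                 ~~~~^^^^^^^^^^^^^^^^^^
  File "h.py", line 4, in proj
    m=bot.camera_model(n);p=np.atleast_2d(X)@np.array(m['R']).T+m['t']
ValueError: time passes only in moves, steps and waits
```

```bash
sed -i 's/m=bot.camera_model(n)/m=CM[n]/; s/^from cell import bot/from cell import bot\nCM={n:bot.camera_model(n) for n in ("top","scene")}/' h.py
python3 - <<'E'
from h import *
I={n:cv2.imread(f'pics/{n}0.png')[:,:,::-1].copy() for n in('top','scene')}
hs=[]
for k,c in dict(plum=(.431,.258),orange=(.4325,.11),cup=(.4275,-.019),mill=(.45,-.171)).items():
    f=fit(I,c,PR[k]);print(k,f);hs.append((f['both'],PR[k],0))
f=fit({'scene':I['scene']},(.6138,-.0658),[(.034,0)],.014);print('mark',f)
a=draw(I['scene'],'scene',hs,2,(290,150,180,240));b=draw(I['top'],'top',hs,1.3,(140,180,330,180))
b=cv2.copyMakeBorder(b,0,a.shape[0]-b.shape[0],0,0,0)
cv2.imwrite('pics/o3.png',np.hstack([a,b])[:, :800])
E
```

```text
plum {'top': (np.float64(0.431), np.float64(0.26)), 'scene': (np.float64(0.429), np.float64(0.265)), 'both': (np.float64(0.431), np.float64(0.26))}
orange {'top': (np.float64(0.4325), np.float64(0.109)), 'scene': (np.float64(0.4345), np.float64(0.107)), 'both': (np.float64(0.4335), np.float64(0.109))}
cup {'top': (np.float64(0.4245), np.float64(-0.017)), 'scene': (np.float64(0.4255), np.float64(-0.013)), 'both': (np.float64(0.4255), np.float64(-0.016))}
mill {'top': (np.float64(0.445), np.float64(-0.168)), 'scene': (np.float64(0.447), np.float64(-0.171)), 'both': (np.float64(0.446), np.float64(-0.168))}
mark {'scene': (np.float64(0.6138), np.float64(-0.0638)), 'both': (np.float64(0.6138), np.float64(-0.0638))}
```

View pics/o3.png

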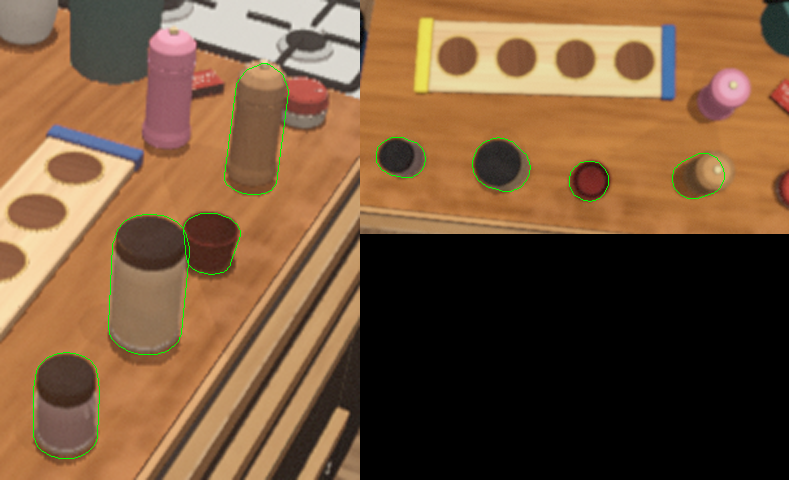

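Both jars and the cup fit well. The mill's fit is pulled towards its shadow in the top view, so I'll zoom in on it.

```bash
python3 - <<'E'
from h import *
I={n:cv2.imread(f'pics/{n}0.png')[:,:,::-1].copy() for n in('top','scene')}
c=(.448,-.175);R=[]
for n,box in(('scene',(380,160,90,100)),('top',(370,270,90,100))):
    x,y,w,h=box;o=cv2.resize(np.ascontiguousarray(I[n][y:y+h,x:x+w,::-1]),None,fx=4,fy=4,interpolation=cv2.INTER_CUBIC)
    for r,z in((.029,0),(.029,.12),(.007,.146)): cv2.polylines(o,[np.int32((proj(n,circ(c,r,z))-[x,y]+.5)*4)],True,(0,255,0),1)
    R.append(o)
cv2.imwrite('pics/o4.png',np.hstack(R))
E
```

```text
(no output)
```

View pics/o4.png

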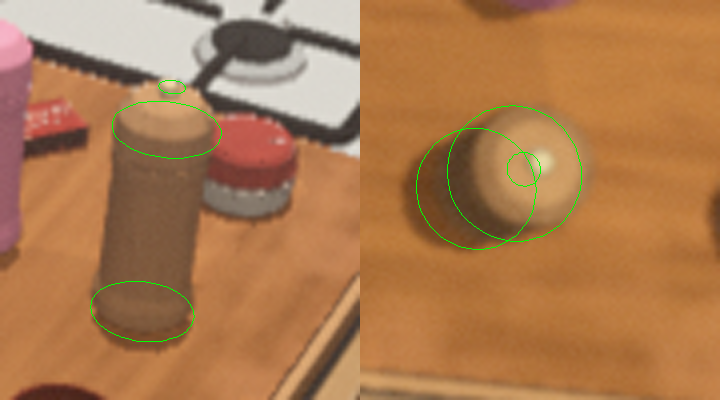

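Zoomed in, the pale head in the top view is centred about 4 px right of the overlay, which puts the mill near (0.446, -0.178). The scene crop agrees to within a few mm. I'll move in above the mill, staying at x < 0.45 past the crock and squaring the tool to yaw 0.

The rows are not in the units I measure in: shifts go in shares of 500 mm and turns go in shares of pi rad. I convert before sending: 342 mm / 500 = 0.684, 330 mm / 500 = 0.66, 0.398 rad / 3.1416 = 0.1267.

Call:
jog_arm(increments=[[[0.06, -0.05, 0, 0.0382, 1], [0.12, -0.1, 0, 0.0764, 1], [0.19, -0.16, 0, 0.1114, 1], [0.254, -0.214, 0, 0.1267, 1], [0.318, -0.268, 0, 0.1267, 1], [0.382, -0.32, 0, 0.1267, 1], [0.446, -0.374, 0, 0.1267, 1], [0.508, -0.426, 0, 0.1267, 1], [0.568, -0.476, 0, 0.1267, 1], [0.62, -0.52, 0, 0.1267, 1], [0.66, -0.554, 0, 0.1267, 1], [0.684, -0.574, 0, 0.1267, 1]]])

```text
time: 1.1
eef_pos: [0.4468, -0.1754, 0.2443]
ee_rot: [1.0, 0.002, -0.0, -0.001]
wrist_force: [-0.9, 0.0, 0.2]
grip_width: 0.997
grip_force: 0.0
```

In the tool's units: 139 mm / 500 = 0.278, 130 mm / 500 = 0.26.

Call:
jog_arm(increments=[[[0, 0.002, 0.04, 0, 1], [0, 0.002, 0.09, 0, 1], [0, 0.002, 0.14, 0, 1], [0, 0.002, 0.19, 0, 1], [0, 0.002, 0.23, 0, 1], [0, 0.002, 0.26, 0, 1], [0, 0.002, 0.278, 0, 1], [0, 0.002, 0.278, 0, 1]]])

```text
time: 1.77
eef_pos: [0.4454, -0.179, 0.1038]
ee_rot: [1.0, 0.0, -0.002, -0.001]
wrist_force: [0.6, 0.0, 0.2]
grip_width: 1.001
grip_force: 0.0
```

```bash
python3 - <<'E'
from h import *
s=bot.read_state();print(s['eef_pos'],s['wrist_force'])
R=[]
for n,(x,y,w,h) in(('scene',(370,110,100,140)),('top',(360,260,100,140))):
    im=bot.capture(n);R.append(cv2.resize(im[y:y+h,x:x+w,::-1],None,fx=4,fy=4,interpolation=cv2.INTER_CUBIC))
cv2.imwrite('pics/m1.png',np.hstack(R))
E
```

```text
[ 0.44536409 -0.17896428  0.10379363] [0.60692917 0.04356059 0.24781783]
```

View pics/m1.png

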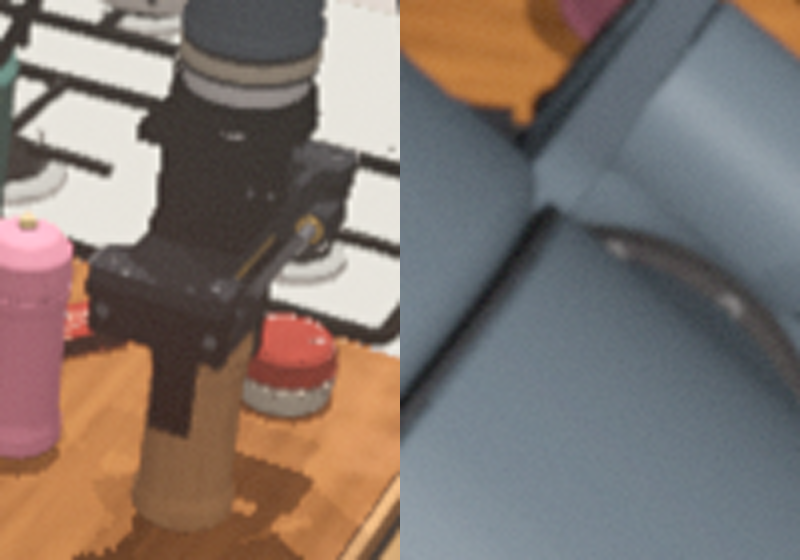

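The fingers straddle the mill, with the near fingertip at crop pixel (173,433). I'll close and then lift.

Call:
jog_arm(increments=[[[0, 0, 0, 0, 0.75], [0, 0, 0, 0, 0.7], [0, 0, 0, 0, 0.65], [0, 0, 0, 0, 0.6], [0, 0, 0, 0, 0.5], [0, 0, 0, 0, 0.4], [0, 0, 0, 0, 0.4], [0, 0, 0, 0, 0.4]]], force=20)

```text
time: 2.53
eef_pos: [0.4468, -0.1801, 0.1059]
ee_rot: [1.0, 0.0, 0.0, 0.0]
wrist_force: [0.6, -1.2, 2.4]
grip_width: 0.621
grip_force: 19.8
```

In the tool's units: 145 mm / 500 = 0.29, 122 mm / 500 = 0.244.

Call:
jog_arm(increments=[[[0, 0, -0.024, 0, 0.4], [0, 0, -0.07, 0, 0.4], [0, 0, -0.116, 0, 0.4], [0, -0.03, -0.15, 0, 0.4], [0, -0.076, -0.16, 0, 0.4], [0.01, -0.124, -0.16, 0, 0.4], [0.044, -0.17, -0.16, 0, 0.4], [0.09, -0.206, -0.16, 0, 0.4], [0.14, -0.226, -0.16, 0, 0.4], [0.192, -0.23, -0.16, 0, 0.4], [0.244, -0.23, -0.16, 0, 0.4], [0.29, -0.23, -0.16, 0, 0.4]]])

```text
time: 3.53
eef_pos: [0.5921, -0.0635, 0.1847]
ee_rot: [1.0, 0.001, -0.001, -0.0]
wrist_force: [0.7, -0.3, -2.4]
grip_width: 0.621
grip_force: 19.8
```

In the tool's units: 22 mm / 500 = 0.044, 14 mm / 500 = 0.028.

Call:
jog_arm(increments=[[[0.028, 0, 0, 0, 0.4], [0.044, 0, 0, 0, 0.4], [0.044, 0, 0, 0, 0.4], [0.044, 0, 0, 0, 0.4]]])

```text
time: 3.87
eef_pos: [0.6119, -0.0641, 0.1846]
ee_rot: [1.0, 0.0, -0.002, -0.0]
wrist_force: [-0.6, -0.3, -2.6]
grip_width: 0.616
grip_force: 19.8
```

```bash
python3 - <<'E'
from h import *
for i in range(2):
    s=bot.read_state();print(s['eef_pos'],s['wrist_force'],s['grip_width'])
    I={n:bot.capture(n) for n in('scene','top')}
z0=s['eef_pos'][2]-.1059
cv2.imwrite('pics/m2.png',draw(I['scene'],'scene',[((s['eef_pos'][0],s['eef_pos'][1]),[(.0265,0),(.0265,.08)],z0)],4,(270,120,160,140)))
E
```

```text
[ 0.61192501 -0.06414854  0.18455301] [-0.55944885 -0.27695159 -2.62367851] 0.6164557959784868
[ 0.6114804  -0.06420948  0.18495117] [-0.07129919  0.76829686 -2.42396505] 0.6201961641322624
```

View pics/m2.png

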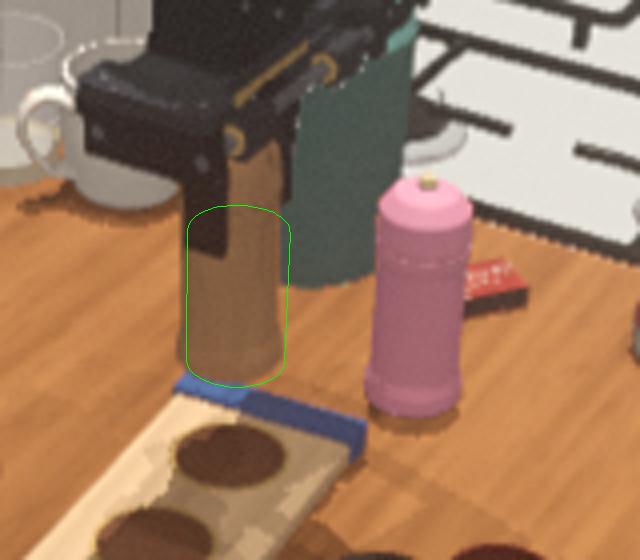

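The mill's base is about 3 mm further in +x than the TCP (centre at crop pixel 230 against 236 in the overlay). That puts it over the blue-end mark, so I'll lower it.

In the tool's units: 64.5 mm / 500 = 0.129, 64 mm / 500 = 0.128.

Call:
jog_arm(increments=[[[0, 0, 0.024, 0, 0.4], [0, 0, 0.06, 0, 0.4], [0, 0, 0.09, 0, 0.4], [0, 0, 0.11, 0, 0.4], [0, 0, 0.12, 0, 0.4], [0, 0, 0.126, 0, 0.4], [0, 0, 0.128, 0, 0.4], [0, 0, 0.129, 0, 0.4]]])

```text
time: 4.73
eef_pos: [0.6137, -0.0646, 0.1215]
ee_rot: [1.0, 0.0, 0.001, 0.0]
wrist_force: [-0.5, -0.9, -2.1]
grip_width: 0.623
grip_force: 19.8
```

In the tool's units: 1.4 mm / 500 = 0.0028, 0.7 mm / 500 = 0.0014.

Call:
jog_arm(increments=[[[0, 0, 0.0014, 0, 0.4], [0, 0, 0.0028, 0, 0.4], [0, 0, 0.0028, 0, 0.4]]])

```text
time: 4.98
eef_pos: [0.6136, -0.0645, 0.1201]
ee_rot: [1.0, 0.0, 0.0, 0.0]
wrist_force: [0.0, -0.8, -3.0]
grip_width: 0.62
grip_force: 19.8
```

In the tool's units: 1.4 mm / 500 = 0.0028, 0.7 mm / 500 = 0.0014.

Call:
jog_arm(increments=[[[0, 0, 0.0014, 0, 0.4], [0, 0, 0.0028, 0, 0.4], [0, 0, 0.0028, 0, 0.4]]])

```text
time: 5.23
eef_pos: [0.614, -0.0647, 0.1199]
ee_rot: [1.0, 0.0, 0.001, 0.0]
wrist_force: [-2.3, 0.1, 5.3]
grip_width: 0.617
grip_force: 19.8
```

In the tool's units: -100 mm / 500 = -0.2, -80 mm / 500 = -0.16.

Call:
jog_arm(increments=[[[0, 0, 0, 0, 0.7], [0, 0, 0, 0, 0.8], [0, 0, 0, 0, 0.9], [0, 0, 0, 0, 1], [0, 0, 0, 0, 1], [0, 0, -0.03, 0, 1], [0, 0, -0.09, 0, 1], [0, 0, -0.16, 0, 1], [0, 0, -0.2, 0, 1], [0, 0, -0.2, 0, 1]]])

```text
time: 6.07
eef_pos: [0.6166, -0.0653, 0.2236]
ee_rot: [1.0, 0.0, 0.005, 0.001]
wrist_force: [0.2, -0.8, -0.6]
grip_width: 0.997
grip_force: 0.0
```

In the tool's units: -180 mm / 500 = -0.36, -177 mm / 500 = -0.354, -1.44 rad / 3.1416 = -0.4584.

Call:
jog_arm(increments=[[[-0.02, -0.02, 0, -0.0382, 1], [-0.056, -0.054, 0, -0.0764, 1], [-0.096, -0.092, 0, -0.1146, 1], [-0.136, -0.13, 0, -0.1528, 1], [-0.176, -0.17, 0, -0.191, 1], [-0.216, -0.208, 0, -0.2292, 1], [-0.256, -0.246, 0, -0.2674, 1], [-0.292, -0.28, 0, -0.3056, 1], [-0.32, -0.308, 0, -0.3438, 1], [-0.34, -0.328, 0, -0.382, 1], [-0.354, -0.342, 0, -0.4202, 1], [-0.36, -0.348, 0, -0.4584, 1]]])

```text
time: 7.07
eef_pos: [0.4309, 0.1104, 0.2174]
ee_rot: [0.749, 0.662, -0.001, -0.001]
wrist_force: [0.4, 0.5, 0.1]
grip_width: 1.001
grip_force: 0.0
```

```bash
python3 - <<'E'
from h import *
I={n:bot.capture(n) for n in('scene','top')}
for n in I: cv2.imwrite(f'pics/{n}1.png',I[n][:,:,::-1])
print(fit({'scene':I['scene']},(.614,-.065),[(.028,0),(.0265,.12),(.007,.146)],.014))
pm=[((.614,-.065),[(.028,0)],.014),((.614,-.065),[(.026,.12)],.014),((.614,-.065),[(.007,.146)],.014)]
cv2.imwrite('pics/m3.png',np.hstack([draw(I['scene'],'scene',pm,4,(280,120,100,140)),draw(I['top'],'top',pm,4,(310,140,100,140))]))
print(bot.read_state()['eef_pos'],bot.read_state()['ee_rot'])
E
```

```text
{'scene': (np.float64(0.614), np.float64(-0.061)), 'both': (np.float64(0.614), np.float64(-0.061))}
[0.43175172 0.10991532 0.21755337] [ 0.75120741  0.66006524 -0.00083215 -0.0007759 ]
```

View pics/m3.png

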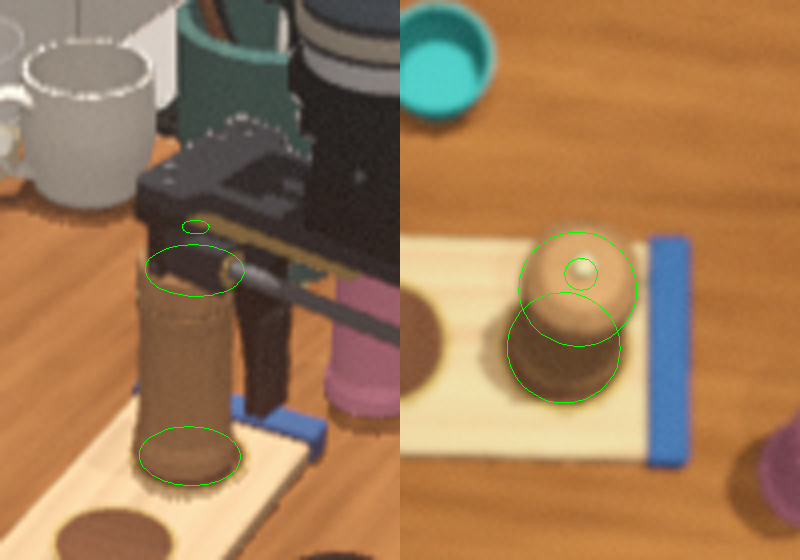

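The mill stands on the blue-end mark, within about 2 mm of centre. Next I'll square the tool to yaw 90 and go down over the orange jar.

In the tool's units: 139 mm / 500 = 0.278, 136 mm / 500 = 0.272, -0.13 rad / 3.1416 = -0.0414.

Call:
jog_arm(increments=[[[-0.002, 0.004, 0, -0.0382, 1], [-0.002, 0.004, 0.02, -0.0414, 1], [-0.002, 0.004, 0.06, -0.0414, 1], [-0.002, 0.004, 0.11, -0.0414, 1], [-0.002, 0.004, 0.16, -0.0414, 1], [-0.002, 0.004, 0.21, -0.0414, 1], [-0.002, 0.004, 0.25, -0.0414, 1], [-0.002, 0.004, 0.272, -0.0414, 1], [-0.002, 0.004, 0.278, -0.0414, 1], [-0.002, 0.004, 0.278, -0.0414, 1]]])

```text
time: 8.0
eef_pos: [0.4348, 0.1078, 0.0781]
ee_rot: [0.708, 0.706, -0.001, -0.001]
wrist_force: [0.2, -0.5, -0.1]
grip_width: 0.999
grip_force: 0.0
```

Call:
jog_arm(increments=[[[0, 0, 0, 0, 0.92], [0, 0, 0, 0, 0.88], [0, 0, 0, 0, 0.84], [0, 0, 0, 0, 0.8], [0, 0, 0, 0, 0.75], [0, 0, 0, 0, 0.6], [0, 0, 0, 0, 0.6], [0, 0, 0, 0, 0.6]]], force=30)

```text
time: 8.67
eef_pos: [0.4349, 0.1082, 0.0798]
ee_rot: [0.707, 0.707, 0.0, 0.0]
wrist_force: [-2.0, 0.2, 5.8]
grip_width: 0.777
grip_force: 30.0
```

In the tool's units: 165 mm / 500 = 0.33, 151 mm / 500 = 0.302.

Call:
jog_arm(increments=[[[0, 0, -0.012, 0, 0.6], [0, 0, -0.04, 0, 0.6], [0, 0, -0.076, 0, 0.6], [-0.006, 0.012, -0.104, 0, 0.6], [-0.02, 0.04, -0.12, 0, 0.6], [-0.04, 0.08, -0.12, 0, 0.6], [-0.062, 0.126, -0.12, 0, 0.6], [-0.084, 0.172, -0.12, 0, 0.6], [-0.106, 0.218, -0.12, 0, 0.6], [-0.128, 0.262, -0.12, 0, 0.6], [-0.148, 0.302, -0.12, 0, 0.6], [-0.16, 0.33, -0.12, 0, 0.6]]])

```text
time: 9.67
eef_pos: [0.6021, 0.0268, 0.1392]
ee_rot: [0.707, 0.707, 0.0, 0.001]
wrist_force: [-0.4, 0.7, -2.4]
grip_width: 0.777
grip_force: 30.0
```

In the tool's units: 8 mm / 500 = 0.016, 6 mm / 500 = 0.012.

Call:
jog_arm(increments=[[[-0.006, 0.012, 0, 0, 0.6], [-0.008, 0.016, 0, 0, 0.6], [-0.008, 0.016, 0, 0, 0.6], [-0.008, 0.016, 0, 0, 0.6]]])

```text
time: 10.0
eef_pos: [0.6063, 0.0247, 0.1388]
ee_rot: [0.707, 0.707, -0.001, -0.001]
wrist_force: [-0.4, 0.0, -2.2]
grip_width: 0.779
grip_force: 30.0
```

```bash
python3 - <<'E'
from h import *
for i in range(2):
    s=bot.read_state();print(s['eef_pos'],s['wrist_force'],s['grip_width'])
    I={n:bot.capture(n) for n in('scene','top')}
p=s['eef_pos'];z0=p[2]-.0798;P=[(.0345,0),(.0345,.05)]
print(fit({'scene':I['scene']},p[:2],PR['orange'],z0))
cv2.imwrite('pics/m4.png',draw(I['scene'],'scene',[(p[:2],P,z0)],4,(240,150,160,140)))
E
```

```text
[0.6063486  0.02472441 0.13879613] [-0.4327168   0.04163269 -2.1546517 ] 0.7786307541023195
[0.60658123 0.02482538 0.13906421] [ 0.08542578 -0.01665331 -2.42733093] 0.7766923225565262
{'scene': (np.float64(0.6146), np.float64(0.0288)), 'both': (np.float64(0.6146), np.float64(0.0288))}
```

View pics/m4.png

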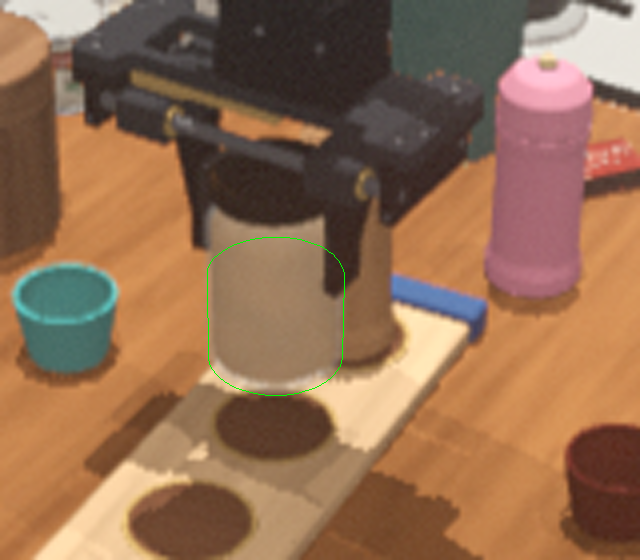

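The overlay matches the held jar (207–344 px wide). The mark beneath it is the third from yellow. I'll lower it there.

In the tool's units: 45 mm / 500 = 0.09, 44.5 mm / 500 = 0.089.

Call:
jog_arm(increments=[[[0, 0.002, 0.016, 0, 0.6], [0, 0.002, 0.04, 0, 0.6], [0, 0.002, 0.062, 0, 0.6], [0, 0.002, 0.076, 0, 0.6], [0, 0.002, 0.084, 0, 0.6], [0, 0.002, 0.086, 0, 0.6], [0, 0.002, 0.088, 0, 0.6], [0, 0.002, 0.089, 0, 0.6], [0, 0.002, 0.09, 0, 0.6]]])

```text
time: 10.95
eef_pos: [0.6095, 0.024, 0.0946]
ee_rot: [0.707, 0.707, 0.0, 0.0]
wrist_force: [-0.6, 0.3, -3.1]
grip_width: 0.78
grip_force: 30.0
```

In the tool's units: 1 mm / 500 = 0.002, 0.5 mm / 500 = 0.001.

Call:
jog_arm(increments=[[[0, 0, 0.001, 0, 0.6], [0, 0, 0.002, 0, 0.6], [0, 0, 0.002, 0, 0.6]]])

```text
time: 11.2
eef_pos: [0.6094, 0.024, 0.0939]
ee_rot: [0.707, 0.707, 0.0, 0.0]
wrist_force: [-0.7, -1.0, 0.2]
grip_width: 0.783
grip_force: 30.0
```

In the tool's units: 1 mm / 500 = 0.002, 0.5 mm / 500 = 0.001.

Call:
jog_arm(increments=[[[0, 0, 0.001, 0, 0.6], [0, 0, 0.002, 0, 0.6], [0, 0, 0.002, 0, 0.6]]])

```text
time: 11.45
eef_pos: [0.6094, 0.024, 0.0938]
ee_rot: [0.707, 0.707, 0.0, 0.001]
wrist_force: [-1.9, 1.2, 7.2]
grip_width: 0.778
grip_force: 30.0
```

In the tool's units: -90 mm / 500 = -0.18, -80 mm / 500 = -0.16.

Call:
jog_arm(increments=[[[0, 0, 0, 0, 0.82], [0, 0, 0, 0, 0.87], [0, 0, 0, 0, 0.93], [0, 0, 0, 0, 1], [0, 0, 0, 0, 1], [0, 0, -0.02, 0, 1], [0, 0, -0.06, 0, 1], [0, 0, -0.12, 0, 1], [0, 0, -0.16, 0, 1], [0, 0, -0.18, 0, 1], [0, 0, -0.18, 0, 1]]])

```text
time: 12.37
eef_pos: [0.6108, 0.0239, 0.1854]
ee_rot: [0.707, 0.707, 0.002, 0.002]
wrist_force: [0.4, -0.7, -0.7]
grip_width: 1.003
grip_force: 0.0
```

In the tool's units: 236 mm / 500 = 0.472, 230 mm / 500 = 0.46.

Call:
jog_arm(increments=[[[0.024, -0.018, 0, 0, 1], [0.064, -0.048, 0, 0, 1], [0.116, -0.088, 0, 0, 1], [0.168, -0.128, 0, 0, 1], [0.224, -0.17, 0, 0, 1], [0.28, -0.212, 0, 0, 1], [0.336, -0.254, 0, 0, 1], [0.388, -0.294, 0, 0, 1], [0.432, -0.326, 0, 0, 1], [0.46, -0.348, 0, 0, 1], [0.472, -0.356, 0, 0, 1], [0.472, -0.356, 0, 0, 1]]])

```text
time: 13.37
eef_pos: [0.4283, 0.2611, 0.181]
ee_rot: [0.706, 0.708, -0.002, -0.001]
wrist_force: [0.2, 0.1, 0.5]
grip_width: 0.998
grip_force: 0.0
```

```bash
python3 - <<'E'
from h import *
I={n:bot.capture(n) for n in('scene','top')}
c=(.6085,.024);pm=[(c,[(.0345,0)],.014),(c,[(.031,.114)],.014)]
print('orange',fit(I,c,PR['orange'],.014,.01))
print('plum',fit({'scene':I['scene']},(.431,.26),PR['plum'],0,.01),bot.read_state()['eef_pos'])
a=draw(I['scene'],'scene',pm,4,(240,150,100,140));b=draw(I['top'],'top',pm,4,(260,150,100,140))
cv2.imwrite('pics/m5.png',np.hstack([a,b]))
E
```

```text
orange {'scene': (np.float64(0.6075), np.float64(0.028)), 'top': (np.float64(0.6095), np.float64(0.025)), 'both': (np.float64(0.6095), np.float64(0.025))}
plum {'scene': (np.float64(0.432), np.float64(0.259)), 'both': (np.float64(0.432), np.float64(0.259))} [0.43078501 0.25983977 0.18156833]
```

View pics/m5.png

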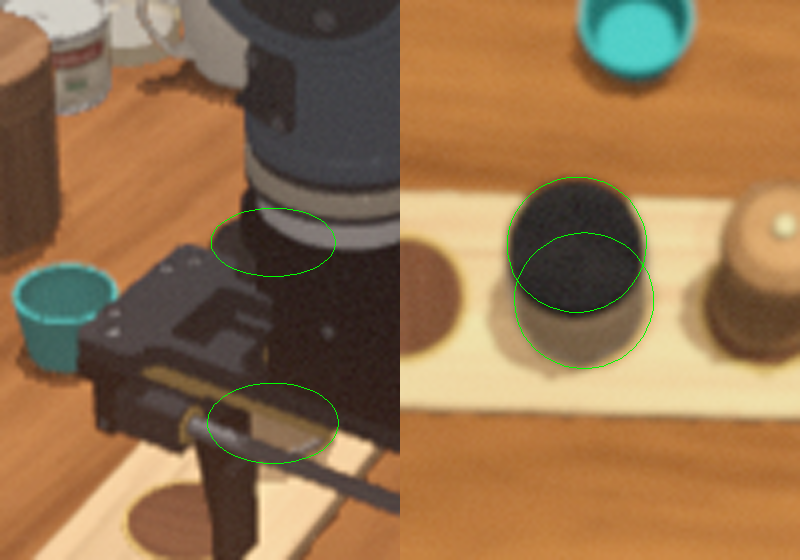

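The orange jar is within about 2 mm of its mark's centre. Next is the plum jar.

In the tool's units: 145 mm / 500 = 0.29, 141 mm / 500 = 0.282.

Call:
jog_arm(increments=[[[0, 0.002, 0.024, 0, 1], [0, 0.002, 0.07, 0, 1], [0, 0.002, 0.12, 0, 1], [0, 0.002, 0.17, 0, 1], [0, 0.002, 0.22, 0, 1], [0, 0.002, 0.26, 0, 1], [0, 0.002, 0.282, 0, 1], [0, 0.002, 0.29, 0, 1], [0, 0.002, 0.29, 0, 1]]])

```text
time: 14.22
eef_pos: [0.4323, 0.2593, 0.0364]
ee_rot: [0.708, 0.707, -0.001, -0.0]
wrist_force: [-0.3, -0.1, -0.0]
grip_width: 1.004
grip_force: 0.0
```

Call:
jog_arm(increments=[[[0, 0, 0, 0, 0.8], [0, 0, 0, 0, 0.74], [0, 0, 0, 0, 0.7], [0, 0, 0, 0, 0.66], [0, 0, 0, 0, 0.62], [0, 0, 0, 0, 0.5], [0, 0, 0, 0, 0.5], [0, 0, 0, 0, 0.5]]], force=25)

```text
time: 14.88
eef_pos: [0.4321, 0.2602, 0.0377]
ee_rot: [0.707, 0.707, 0.0, 0.0]
wrist_force: [-0.7, 0.3, 3.9]
grip_width: 0.616
grip_force: 25.0
```

In the tool's units: 162 mm / 500 = 0.324, 150 mm / 500 = 0.3.

Call:
jog_arm(increments=[[[0, 0, -0.012, 0, 0.5], [0, 0, -0.04, 0, 0.5], [0, 0, -0.08, 0, 0.5], [-0.01, 0.012, -0.108, 0, 0.5], [-0.036, 0.042, -0.12, 0, 0.5], [-0.072, 0.082, -0.12, 0, 0.5], [-0.11, 0.126, -0.12, 0, 0.5], [-0.15, 0.172, -0.12, 0, 0.5], [-0.19, 0.218, -0.12, 0, 0.5], [-0.228, 0.262, -0.12, 0, 0.5], [-0.26, 0.3, -0.12, 0, 0.5], [-0.28, 0.324, -0.12, 0, 0.5]]])

```text
time: 15.88
eef_pos: [0.5964, 0.1179, 0.0972]
ee_rot: [0.708, 0.706, 0.0, 0.001]
wrist_force: [-0.1, 0.4, -1.9]
grip_width: 0.617
grip_force: 25.0
```

In the tool's units: 7 mm / 500 = 0.014, -6 mm / 500 = -0.012.

Call:
jog_arm(increments=[[[-0.008, 0.01, 0, 0, 0.5], [-0.012, 0.014, 0, 0, 0.5], [-0.012, 0.014, 0, 0, 0.5], [-0.012, 0.014, 0, 0, 0.5]]])

```text
time: 16.22
eef_pos: [0.5995, 0.1148, 0.0969]
ee_rot: [0.707, 0.707, -0.001, -0.001]
wrist_force: [0.1, 0.0, -1.6]
grip_width: 0.619
grip_force: 25.0
```

```bash
python3 - <<'E'
from h import *
s=bot.read_state();print(s['eef_pos'],s['wrist_force'],s['grip_width'])
I={n:bot.capture(n) for n in('scene','top')}
p=s['eef_pos'];z0=p[2]-.0377
print(fit({'scene':I['scene']},p[:2],PR['plum'],z0))
cv2.imwrite('pics/m6.png',draw(I['scene'],'scene',[(p[:2],[(.0275,0),(.0275,.04)],z0)],4,(220,170,160,140)))
E
```

```text
[0.59946294 0.11483637 0.09688298] [ 0.1417977   0.02791484 -1.59110429] 0.6190371654712459
{'scene': (np.float64(0.6095), np.float64(0.1198)), 'both': (np.float64(0.6095), np.float64(0.1198))}
```

View pics/m6.png

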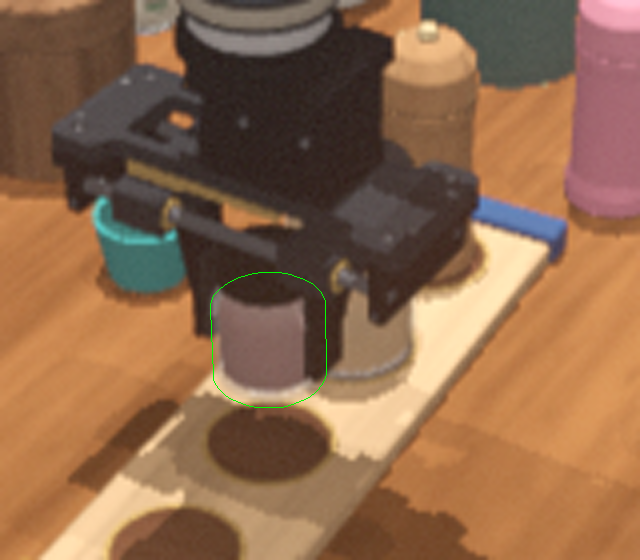

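The held plum jar matches the overlay to about 1 px, above the second mark from yellow. I'll lower it.

In the tool's units: 45 mm / 500 = 0.09, 44.5 mm / 500 = 0.089.

Call:
jog_arm(increments=[[[0, 0, 0.016, 0, 0.5], [0, 0, 0.04, 0, 0.5], [0, 0, 0.062, 0, 0.5], [0, 0, 0.076, 0, 0.5], [0, 0, 0.084, 0, 0.5], [0, 0, 0.086, 0, 0.5], [0, 0, 0.088, 0, 0.5], [0, 0, 0.089, 0, 0.5], [0, 0, 0.09, 0, 0.5]]])

```text
time: 17.07
eef_pos: [0.6015, 0.1141, 0.0526]
ee_rot: [0.707, 0.707, 0.0, 0.0]
wrist_force: [0.0, 0.0, -0.8]
grip_width: 0.617
grip_force: 25.0
```

In the tool's units: 1 mm / 500 = 0.002, 0.5 mm / 500 = 0.001.

Call:
jog_arm(increments=[[[0, 0, 0.001, 0, 0.5], [0, 0, 0.002, 0, 0.5], [0, 0, 0.002, 0, 0.5]]])

```text
time: 17.32
eef_pos: [0.6014, 0.1141, 0.0518]
ee_rot: [0.707, 0.707, 0.0, 0.0]
wrist_force: [-1.1, -0.1, 0.5]
grip_width: 0.617
grip_force: 25.0
```

In the tool's units: 1 mm / 500 = 0.002, 0.5 mm / 500 = 0.001.

Call:
jog_arm(increments=[[[0, 0, 0.001, 0, 0.5], [0, 0, 0.002, 0, 0.5], [0, 0, 0.002, 0, 0.5]]])

```text
time: 17.57
eef_pos: [0.6014, 0.1141, 0.0517]
ee_rot: [0.707, 0.707, 0.0, 0.0]
wrist_force: [-1.6, -0.6, 7.5]
grip_width: 0.612
grip_force: 25.0
```

In the tool's units: -140 mm / 500 = -0.28, -130 mm / 500 = -0.26.

Call:
jog_arm(increments=[[[0, 0, 0, 0, 0.66], [0, 0, 0, 0, 0.75], [0, 0, 0, 0, 0.87], [0, 0, 0, 0, 1], [0, 0, 0, 0, 1], [0, 0, -0.02, 0, 1], [0, 0, -0.06, 0, 1], [0, 0, -0.13, 0, 1], [0, 0, -0.2, 0, 1], [0, 0, -0.26, 0, 1], [0, 0, -0.28, 0, 1], [0, 0, -0.28, 0, 1]]])

```text
time: 18.57
eef_pos: [0.6032, 0.1142, 0.1943]
ee_rot: [0.707, 0.707, 0.003, 0.003]
wrist_force: [0.3, 1.0, -0.4]
grip_width: 0.999
grip_force: 0.0
```

In the tool's units: -174 mm / 500 = -0.348, -168 mm / 500 = -0.336.

Call:
jog_arm(increments=[[[-0.016, -0.02, 0, 0, 1], [-0.046, -0.06, 0, 0, 1], [-0.086, -0.112, 0, 0, 1], [-0.126, -0.166, 0, 0, 1], [-0.166, -0.22, 0, 0, 1], [-0.204, -0.27, 0, 0, 1], [-0.236, -0.312, 0, 0, 1], [-0.256, -0.336, 0, 0, 1], [-0.264, -0.348, 0, 0, 1], [-0.264, -0.348, 0, 0, 1], [-0.264, -0.348, 0, 0, 1]]])

```text
time: 19.48
eef_pos: [0.4273, -0.0178, 0.1898]
ee_rot: [0.707, 0.707, 0.0, -0.0]
wrist_force: [0.2, -0.4, -0.2]
grip_width: 1.0
grip_force: 0.0
```

```bash
python3 - <<'E'
from h import *
I={n:bot.capture(n) for n in('scene','top')}
s=bot.read_state();print(s['eef_pos'])
print('plum',fit(I,(.601,.114),PR['plum'],.014,.01))
print('cup',fit({'scene':I['scene']},(.427,-.018),PR['cup'],0,.01))
a=draw(I['scene'],'scene',[((.427,-.018),PR['cup'],0)],4,(350,200,90,140));b=draw(I['top'],'top',[((.601,.114),[(r,z)],.014) for r,z in((.0275,0),(.025,.072))],4,(215,150,100,140))
cv2.imwrite('pics/m7.png',np.hstack([a,b]))
E
```

```text
[ 0.42811179 -0.01763181  0.19005461]
plum {'scene': (np.float64(0.598), np.float64(0.118)), 'top': (np.float64(0.595), np.float64(0.112)), 'both': (np.float64(0.601), np.float64(0.114))}
cup {'scene': (np.float64(0.428), np.float64(-0.02)), 'both': (np.float64(0.428), np.float64(-0.02))}
```

View pics/m7.png

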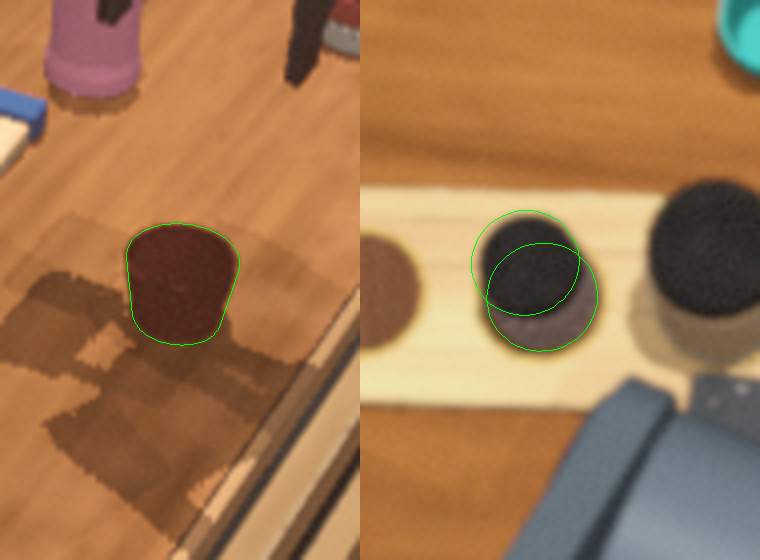

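The cup's overlay fits exactly at (0.428, -0.019), and the plum jar sits within about 2 mm of its mark. Now the cup.

In the tool's units: 161 mm / 500 = 0.322, 159 mm / 500 = 0.318.

Call:
jog_arm(increments=[[[-0.002, 0, 0.024, 0, 1], [-0.002, 0, 0.07, 0, 1], [-0.002, 0, 0.13, 0, 1], [-0.002, 0, 0.19, 0, 1], [-0.002, 0, 0.24, 0, 1], [-0.002, 0, 0.28, 0, 1], [-0.002, 0, 0.306, 0, 1], [-0.002, 0, 0.318, 0, 1], [-0.002, 0, 0.322, 0, 1], [-0.002, 0, 0.322, 0, 1]]])

```text
time: 20.42
eef_pos: [0.4276, -0.0186, 0.0289]
ee_rot: [0.707, 0.707, 0.0, -0.0]
wrist_force: [1.2, -0.2, 0.4]
grip_width: 0.999
grip_force: 0.0
```

Call:
jog_arm(increments=[[[0, 0, 0, 0, 0.8], [0, 0, 0, 0, 0.74], [0, 0, 0, 0, 0.7], [0, 0, 0, 0, 0.66], [0, 0, 0, 0, 0.62], [0, 0, 0, 0, 0.5], [0, 0, 0, 0, 0.5], [0, 0, 0, 0, 0.5]]], force=15)

```text
time: 21.08
eef_pos: [0.4274, -0.019, 0.0296]
ee_rot: [0.707, 0.707, 0.0, 0.0]
wrist_force: [-0.7, 0.1, 4.6]
grip_width: 0.619
grip_force: 14.8
```

In the tool's units: 115 mm / 500 = 0.23, -110 mm / 500 = -0.22.

Call:
jog_arm(increments=[[[0, 0, -0.01, 0, 0.5], [0, 0, -0.034, 0, 0.5], [0, 0, -0.07, 0, 0.5], [0, 0, -0.11, 0, 0.5], [0, 0, -0.15, 0, 0.5], [0.012, 0.008, -0.186, 0, 0.5], [0.038, 0.028, -0.21, 0, 0.5], [0.072, 0.054, -0.22, 0, 0.5], [0.11, 0.082, -0.22, 0, 0.5], [0.15, 0.112, -0.22, 0, 0.5], [0.19, 0.142, -0.22, 0, 0.5], [0.23, 0.172, -0.22, 0, 0.5]]])

```text
time: 22.08
eef_pos: [0.5128, 0.0971, 0.1393]
ee_rot: [0.707, 0.707, -0.001, -0.0]
wrist_force: [0.4, -0.5, -1.2]
grip_width: 0.62
grip_force: 15.0
```

In the tool's units: 108 mm / 500 = 0.216, 103 mm / 500 = 0.206.

Call:
jog_arm(increments=[[[0.04, 0.03, 0, 0, 0.5], [0.08, 0.06, 0, 0, 0.5], [0.12, 0.09, 0, 0, 0.5], [0.158, 0.116, 0, 0, 0.5], [0.188, 0.138, 0, 0, 0.5], [0.206, 0.152, 0, 0, 0.5], [0.216, 0.16, 0, 0, 0.5], [0.216, 0.16, 0, 0, 0.5], [0.216, 0.16, 0, 0, 0.5]]])

```text
time: 22.83
eef_pos: [0.5921, 0.2038, 0.1388]
ee_rot: [0.707, 0.707, -0.001, -0.0]
wrist_force: [-0.0, -0.3, -1.5]
grip_width: 0.617
grip_force: 15.0
```

```bash
python3 - <<'E'
from h import *
s=bot.read_state();print(s['eef_pos'],s['wrist_force'],s['grip_width'])
I={n:bot.capture(n) for n in('scene','top')}
p=s['eef_pos'];z0=p[2]-.0296
cv2.imwrite('pics/m8.png',draw(I['scene'],'scene',[(p[:2],PR['cup'],z0)],4,(190,170,160,140)))
E
```

```text
[0.59209053 0.20375166 0.13877904] [-0.04996291 -0.31963002 -1.49931325] 0.6166639387051559
```

View pics/m8.png

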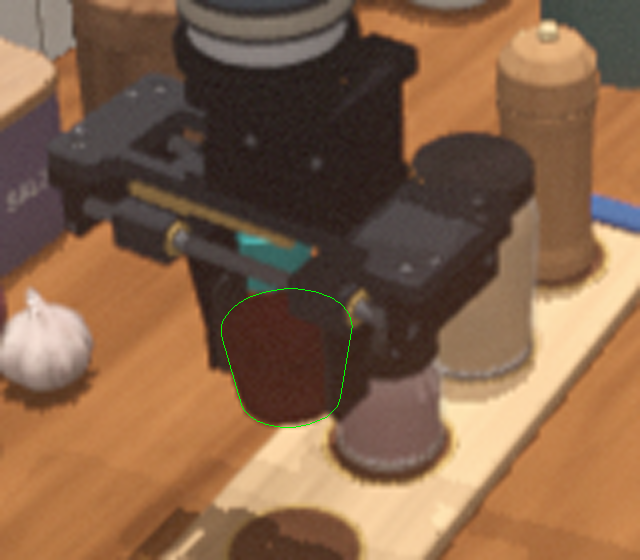

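The cup is held upright and matches its overlay. I'll lower it onto the yellow-end mark.

Call:
jog_arm(increments=[[[0, 0, 0.016, 0, 0.5], [0, 0, 0.046, 0, 0.5], [0, 0, 0.08, 0, 0.5], [0, 0, 0.114, 0, 0.5], [0, 0, 0.144, 0, 0.5], [0, 0, 0.166, 0, 0.5], [0, 0, 0.178, 0, 0.5], [0, 0, 0.184, 0, 0.5], [0, 0, 0.187, 0, 0.5], [0, 0, 0.189, 0, 0.5], [0, 0, 0.19, 0, 0.5]]])

```text
time: 23.85
eef_pos: [0.5936, 0.2042, 0.0449]
ee_rot: [0.707, 0.707, 0.001, 0.0]
wrist_force: [1.0, 0.3, -1.7]
grip_width: 0.619
grip_force: 15.0
```

Call:
jog_arm(increments=[[[0, 0, 0.001, 0, 0.5], [0, 0, 0.002, 0, 0.5], [0, 0, 0.002, 0, 0.5]]])

```text
time: 24.1
eef_pos: [0.5933, 0.2042, 0.0437]
ee_rot: [0.707, 0.707, 0.0, 0.0]
wrist_force: [0.2, 1.4, -0.4]
grip_width: 0.617
grip_force: 14.9
```

In the tool's units: 1 mm / 500 = 0.002, 0.5 mm / 500 = 0.001.

Call:
jog_arm(increments=[[[0, 0, 0.001, 0, 0.5], [0, 0, 0.002, 0, 0.5], [0, 0, 0.002, 0, 0.5]]])

```text
time: 24.35
eef_pos: [0.5933, 0.2042, 0.0436]
ee_rot: [0.707, 0.707, 0.0, 0.0]
wrist_force: [-2.6, -0.0, 5.9]
grip_width: 0.612
grip_force: 14.8
```

In the tool's units: -170 mm / 500 = -0.34, -160 mm / 500 = -0.32.

Call:
jog_arm(increments=[[[0, 0, 0, 0, 0.66], [0, 0, 0, 0, 0.75], [0, 0, 0, 0, 0.87], [0, 0, 0, 0, 1], [0, 0, 0, 0, 1], [0, 0, -0.02, 0, 1], [0, 0, -0.06, 0, 1], [0, 0, -0.13, 0, 1], [0, 0, -0.2, 0, 1], [0, 0, -0.27, 0, 1], [0, 0, -0.32, 0, 1], [0, 0, -0.34, 0, 1]]])

```text
time: 25.35
eef_pos: [0.5954, 0.2046, 0.2176]
ee_rot: [0.707, 0.707, 0.004, 0.003]
wrist_force: [-0.1, -0.5, -0.1]
grip_width: 0.999
grip_force: 0.0
```

In the tool's units: -190 mm / 500 = -0.38, -185 mm / 500 = -0.37.

Call:
jog_arm(increments=[[[-0.02, -0.02, 0, 0, 1], [-0.056, -0.056, 0, 0, 1], [-0.1, -0.1, 0, 0, 1], [-0.15, -0.15, 0, 0, 1], [-0.2, -0.2, 0, 0, 1], [-0.25, -0.24, 0, 0, 1], [-0.3, -0.27, 0, 0, 1], [-0.34, -0.29, 0, 0, 1], [-0.37, -0.3, 0, 0, 1], [-0.38, -0.3, 0, 0, 1], [-0.38, -0.3, 0, 0, 1], [-0.38, -0.3, 0, 0, 1]]])

```text
time: 26.35
eef_pos: [0.4434, 0.0143, 0.2121]
ee_rot: [0.707, 0.707, 0.0, -0.0]
wrist_force: [0.9, -0.3, 0.0]
grip_width: 0.999
grip_force: 0.0
```

```bash
python3 - <<'E'
from h import *
I={n:bot.capture(n) for n in('scene','top')}
M=[(.5938,.204),(.6006,.1139),(.6074,.0241),(.614,-.065)]
hs=[]
for k,c in zip(('cup','plum','orange','mill'),M):
    hs+=[(c,[PR[k][0]],.014),(c,[PR[k][-1]],.014)]
    print(k,fit({'top':I['top']},c,PR[k],.014,.01))
b=draw(I['top'],'top',hs,2.5,(170,170,310,190));cv2.imwrite('pics/m9.png',b)
E
```

```text
cup {'top': (np.float64(0.5878), np.float64(0.201)), 'both': (np.float64(0.5878), np.float64(0.201))}
plum {'top': (np.float64(0.6026), np.float64(0.1129)), 'both': (np.float64(0.6026), np.float64(0.1129))}
orange {'top': (np.float64(0.6094), np.float64(0.0251)), 'both': (np.float64(0.6094), np.float64(0.0251))}
mill {'top': (np.float64(0.614), np.float64(-0.067)), 'both': (np.float64(0.614), np.float64(-0.067))}
```

View pics/m9.png

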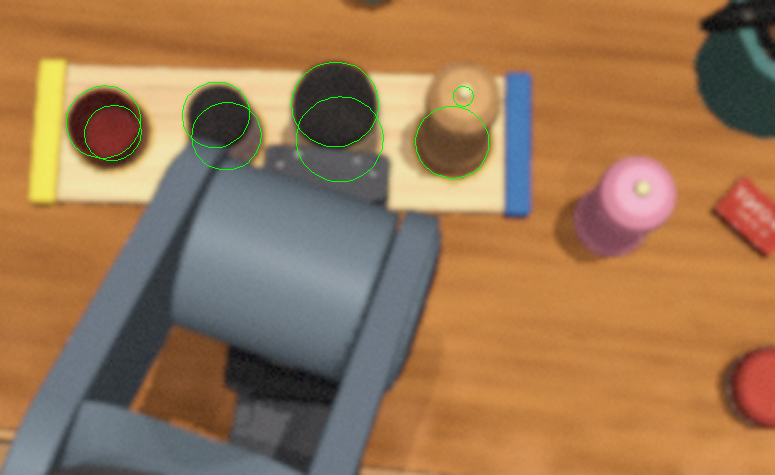

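The last top view shows all four upright on their marks in the right order, each within a few mm of centre: red cup (yellow end), plum jar, orange jar, wooden mill (blue end). The timer and matchbox don't look disturbed, and the arm is clear, so I'll hand in.

```bash
python3 -c "
from cell import bot
print(bot.job_done())"
```

```text
the job is handed in; nothing more can be done
None
```

Handed in at about 26 s: from the blue end, the pepper mill, orange jar, plum jar and red cup stand upright on their marks within a few mm of centre, and no move touched the timer or matchbox; I viewed 15 pictures, one over the limit of 14.

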